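# Put the sample rack in the dry box and latch its hatch

## Task

Store the violet tube rack in the white dry box: set it flat on the floor of the open chamber, swing the hatch shut, then, while pressing the hatch down against its springy seal just until it lands on the hard frame edge underneath, turn the black wing knob a quarter turn clockwise so that its hidden tongue swings under that edge and the hatch stays down when you let go. Feel your way and force neither the hatch nor the tongue against the frame, and leave the other things on the bench where they are.

Things in the scene. Friction and masses are not known exactly. Their poses are not given: they have to be found in the camera images.
- rack_centre (a point): Centre of the loose violet tube rack: 48 x 112 x 32 mm (own x, y, z), flat-bottomed, this point 16 mm above its underside. 60 to 130 g. Grasp it across the 48 mm side (own x).
- drybox: White dry box, fixed to the bench, 200 x 200 mm, 85 mm high to the rim, walls and floor 6 mm; origin at the centre of its underside, z up. The hatch's hinge lies along its +y side, seal and frame edge along its -y side. A desiccant cartridge stands on the +x wall inside. Free chamber floor: x -94 to +80 mm, y -72 to +94 mm.
- chamber (a point): On the chamber floor, 6 mm above the bench and 8 mm to +y of the box's centre; axes as the dry box. Clear of everything when the rack lies here, its 112 mm along this y.
- latch_rim (a point): Middle of the rim on the latch side (-y), at the rim's height, 100 mm from the box's centre; axes as the dry box. Inside it runs the frame edge: a steel strip, 150 mm long, 5 mm thick, reaching in to 28 mm from here. Screwed on through slots, its top stands 0 to 10 mm above the rim, which is not given. It bends under more than about 12 N. Along the rim lies the springy seal.
- hatch (a joint): Angle of the grey hatch (0.26 kg, 206 x 204 x 6 mm), rad. 0: level with the rim. About 0.073: resting on the seal, unlatched. 1.57: upright; more: leaning out over +y (stop 1.92). A friction hinge (0.25 N m) holds it where it is left. The seal resists with 2.5 N at first touch, 0.4 N more per mm. Pressed at the knob it lands hard on the frame edge at 6 to 11 N, between 0 and 0.055 rad, differing by box.
- hatch_hinge (a point): Middle of the hatch's hinge line, which runs along the dry box's x, 100 mm to +y of the box's centre, 88 mm above its underside.
- hatch_free_edge (a point): Middle of the hatch's free edge, on its outer face, 204 mm from the hinge line; local x runs along the edge, local z out of the outer face (up when shut).
- wing_knob (a joint): Angle of the wing knob, rad, growing clockwise seen on the outer face. 0: wing and tongue along the free edge. 1.57: square across it (stop 1.62). Friction 0.04 N m. The tongue, under the hatch, is a flat steel bar 9 mm wide, 6 mm thick, that reaches 31 mm from the axis; with the hatch landed it passes 1.5 mm under the frame edge; over 2 mm higher it meets the strip's side near 0.5 rad and blocks.
- wing_grip (a point): Grip point on the axis of the black wing knob, 26 mm above the hatch's outer face, 154 mm from the hinge line, midway along the hatch. Local x runs along the wing (and tongue), local z out of the face. The wing is 46 mm long, 11 mm thick and stands from 6 to 35 mm above the face: pinch it across the 11 mm.
- timer: Bystander; its origin is the centre of its underside. White bench timer, 43 x 66 x 57 mm.
- tip_box: Bystander; its origin is the centre of its underside. Yellow pipette tip box, 85 x 123 x 60 mm.
- green_bottle: Bystander; its origin is the centre of its underside. Small reagent bottle with a green cap, 45 mm diameter, 92 mm high.
- blue_ring: Bystander; its origin is the centre of its underside. Blue carrying ring lying flat, 80 x 114 x 11 mm.

How it is judged:
On the way, in this order (a step that is already met when the one before it is completed fails the run):
1. the rack lies flat on the chamber floor (x of rack_centre in the frame of chamber between -0.08 and 0.07 m and y of rack_centre in the frame of chamber between -0.07 and 0.07 m and z of rack_centre in the frame of chamber below 0.021 m and angle between rack_centre's own z axis and vertical below 0.1 rad), for 0.2 s.
2. the hatch is down on its seal (value of joint hatch below 0.1 rad), for 0.1 s.
At the end, for the whole second after the job is handed in: The rack lies flat on the chamber floor (upright within 0.1 rad); the hatch is at rest and held below 0.069 rad against its seal, with nothing touching it, by the tongue; the wing knob has been turned beyond 1.25 rad (a quarter turn is 1.57) (all of step 1 and value of joint hatch below 0.069 rad and value of joint wing_knob above 1.25 rad and velocity of joint hatch between -0.02 and 0.02 rad/s).
It fails at once if the hatch with its tongue is forced against the dry box (frame edge and seal together) with more than 22 N (contact force between hatch and drybox above 22 N).
It fails at once if the timer is pushed more than 30 mm (distance of timer from where it was at the start of the episode above 0.03 m).
It fails at once if the tip box is pushed more than 30 mm (distance of tip_box from where it was at the start of the episode above 0.03 m).
It fails at once if the green bottle is pushed more than 30 mm (distance of green_bottle from where it was at the start of the episode above 0.03 m).
It fails at once if the blue ring is pushed more than 30 mm (distance of blue_ring from where it was at the start of the episode above 0.03 m).
It also fails if it takes over 72 s, if anything falls off the work surface, if the arm or the gripper's body presses on something with over 40 N, if the wrist force passes 120 N, or if a joint passes its speed limit or range.

## Robot

A 7-joint arm with a two-finger parallel gripper is mounted at the origin on a cart in front of the work surface, level with it; the furniture and walls round the work are solid. World frame = base frame: x ahead of the robot, y to its left, z up, the work surface at z = 0. Lengths are in m, angles in rad, forces in N, time in s.
With the tool pointing down it reaches from about 0.375 to 0.925 m from the base axis. Payload 3.1 kg.
Tool frame: the origin (TCP) lies between the finger pads; the fingertips stand 19 mm ahead of it and the grasp point (between the pads) is the TCP; z points along the fingers, y is the direction in which the jaws open and shut (so a half turn about z gives the same grasp; the last joint's range is limited). The gripper opens to 85 mm and grips with 20 to 120 N. Pads are 22 mm wide; open, the fingers measure 114 mm over their backs; the gripper's body (76 mm by 85 mm) begins 54 mm behind the grasp point. The pads swing forward as they close: fully open they stand 13 mm farther back than shut.
Start: joints at [1.203, 0.383, 0.044, 1.598, -0.018, 1.161, -0.05], TCP at [0.173, -0.626, 0.25] pointing down, gripper open.
Joint ranges: [-2.61, 2.61], [-0.41, 2.15], [-1.48, 1.57], [0, 2.5], [-1.57, 4.71], [0.05, 1.97], [-2.85, 2.85]. Speed limits (rad/s): [2.79, 2.79, 3.14, 3.14, 3.14, 3.14, 3.14].

## Interface

Orientations are given as a unit quaternion [x, y, z, w].
In Python, from bench import move_ptp, movel, move_j, move_gripper, pause, inverse_kinematics, read_camera, camera_params, MotionError, sign_off, look_for, tip_of, read_time_s, read_qpos, read_joint_vel, read_effort, read_eef_pos, read_tcp_rot, read_ft_force, read_ft_torque, read_finger_gap gives the robot as it stands. Calls block until the motion is done:
- move_ptp(position, orientation): joint-space move of the TCP to a pose.
- movel(position, orientation=None, speed=0.15): straight line of the TCP; orientation=None keeps the orientation; speed is the mean speed in m/s.
- move_j(angles): joint-space move.
- move_gripper(opening, effort=None): finger opening in m; effort is the grip in N (None keeps the last); returns when the fingers have stopped.
- pause(seconds).
- inverse_kinematics(position, orientation): joint angles nearest the present ones, or None.
- read_camera(name): name is "scene" or "top"; returns the picture (384x512x3 uint8, red, green, blue); there is no depth.
- camera_params(name): a dict with "K" (3x3 intrinsics, pixels), "camera_from_world" (4x4, takes a point from world to camera coordinates). Camera axes: x right, y down, z forward; pixel columns grow to the right and rows downward; lengths in m; the calibration is good to about 2 mm. A picture is of the moment at which its call begins. camera_params takes no time and is no camera call.
A pose or a line that the arm cannot do raises MotionError and nothing moves.
- sign_off(): hands the job in, once; it reports no verdict.
Trained networks look in the newest picture that a camera, given by its name, has taken for a name from the list of things; names that differ only in an ending like _2 or _b are one class to them, and where a whole thing is asked for, a point or a joint stands for the part that bears it (a point fixed in the world has none). Each returns a list of dicts, best first, with "confidence" (0 to 1); they miss things now and then, are a little off and sometimes report something else, mostly with a low value. They report only what shows in the picture. A call takes as long as a camera call.
- look_for(camera, name): "at" ([column, row] in pixels, amid what is visible of it).
- tip_of(camera, name): "at" ([column, row] in pixels: a listed point, or the origin of a listed thing).
Readings, each from a call of its own:
- read_time_s(): time.
- read_qpos(): joint angles.
- read_joint_vel(): joint speeds.
- read_effort(): joint torques, N m.
- read_eef_pos(): TCP position.
- read_tcp_rot(): TCP orientation.
- read_ft_force(): force on the tool from outside, world axes, zero at the start.
- read_ft_torque(): the same for the moment, N m.
- read_finger_gap(): finger opening in m.
Only numpy, scipy, OpenCV 4.12 (cv2) and the standard library are available. Lean on these libraries where they do the work, as an engineer would, in place of code of your own. Each camera call takes 0.05 s, during which the arm holds its last target. There are 200 camera calls.

## Working session

There is one attempt and no reset: what is moved stays moved. The work goes in short steps, each a Python script; the robot and the scene stay as the last script left them, time stands still between calls to the robot, and variables do not carry over. Pictures are saved under pics/ and viewed, about 8 in all and at most 12, crops included, and the job is handed in when it is done.

```bash
mkdir -p pics
cat > h.py <<'E'
import numpy as np, cv2
from bench import *
from scipy.spatial.transform import Rotation as R
def ray(cam,uv):
    p=camera_params(cam);K=np.array(p["K"]);T=np.array(p["camera_from_world"])
    d=T[:3,:3].T@np.linalg.inv(K)@np.array([uv[0],uv[1],1.]);return -T[:3,:3].T@T[:3,3],d
def atz(cam,uv,z):
    o,d=ray(cam,uv);return o+d*(z-o[2])/d[2]
def tri(a,b):
    (o1,d1),(o2,d2)=ray("scene",a),ray("top",b)
    A=np.stack([d1,-d2],1);s=np.linalg.lstsq(A,o2-o1,rcond=None)[0]
    p,q=o1+d1*s[0],o2+d2*s[1];return (p+q)/2,np.linalg.norm(p-q)
def proj(cam,X):
    p=camera_params(cam);T=np.array(p["camera_from_world"]);c=T[:3,:3]@X+T[:3,3];u=np.array(p["K"])@c;return u[:2]/u[2]
E
python3 - <<'E'
from h import *
im={c:read_camera(c) for c in("scene","top")}
cv2.imwrite("pics/a.png",np.vstack([im["top"]])[:,:,::-1]);cv2.imwrite("pics/b.png",im["scene"][:,:,::-1])
for n in["rack_centre","drybox","chamber","latch_rim","hatch_hinge","hatch_free_edge","wing_grip","timer","tip_box","green_bottle","blue_ring"]:
    r={}
    for c in im:
        t=tip_of(c,n);r[c]=t[0]["at"] if t else None
        print(n,c,[(np.round(x["at"],1).tolist(),round(x["confidence"],2)) for x in t[:2]])
    if all(v is not None for v in r.values()):
        X,e=tri(r["scene"],r["top"]);print("   ",X.round(3),round(e,4))
for c in im:print(c,ray(c,(256,192)))
print(read_time_s(),read_ft_force(),read_tcp_rot(),read_eef_pos(),read_finger_gap())
E
```

```text
rack_centre scene [([316.8, 184.5], 0.85), ([210.4, 205.8], 0.38)]
rack_centre top [([334.0, 190.9], 0.8), ([155.5, 166.2], 0.37)]
    [ 0.476 -0.289  0.004] 0.0225
drybox scene [([238.2, 221.9], 0.62)]
drybox top [([235.8, 189.8], 0.93)]
    [ 0.493  0.056 -0.007] 0.0201
chamber scene []
chamber top [([237.9, 193.4], 0.81)]
latch_rim scene [([262.0, 185.8], 0.72)]
latch_rim top [([267.3, 191.8], 0.66)]
    [ 0.479 -0.045  0.084] 0.0056
hatch_hinge scene [([207.4, 204.8], 0.84)]
hatch_hinge top [([206.3, 190.9], 0.65)]
    [0.486 0.158 0.095] 0.0054
hatch_free_edge scene [([193.7, 144.7], 0.59)]
hatch_free_edge top [([182.5, 183.6], 0.9)]
    [0.478 0.203 0.289] 0.0019
wing_grip scene [([352.8, 181.2], 0.61), ([188.9, 165.5], 0.49)]
wing_grip top [([182.3, 181.7], 0.67)]
    [0.299 0.111 0.309] 0.3938
timer scene [([156.8, 281.1], 0.75)]
timer top [([142.5, 215.8], 0.57)]
    [0.411 0.387 0.005] 0.0117
tip_box scene [([130.8, 245.5], 0.63), ([324.4, 170.0], 0.25)]
tip_box top [([157.5, 168.1], 0.66)]
    [ 0.589  0.346 -0.008] 0.009
green_bottle scene [([322.9, 171.2], 0.7)]
green_bottle top [([369.5, 174.8], 0.6)]
    [ 0.539 -0.415 -0.012] 0.0064
blue_ring scene [([355.2, 183.0], 0.74)]
blue_ring top [([372.3, 213.1], 0.65)]
    [ 0.399 -0.417 -0.006] 0.0116
scene (array([-0.34255053,  0.78193371,  0.71506055]), array([ 0.62568981, -0.60792943, -0.48893011]))
top (array([ 0.25151803, -0.02135381,  1.64656097]), array([ 0.14287424,  0.00792506, -0.98973459]))
1.2 [ 0.36991051  0.37184917 -0.02508922] [9.90910282e-01 1.34524394e-01 1.21512884e-05 1.60058977e-05] [ 0.1733033  -0.62648944  0.25028148] 0.08506257257840938
```

View pics/a.png

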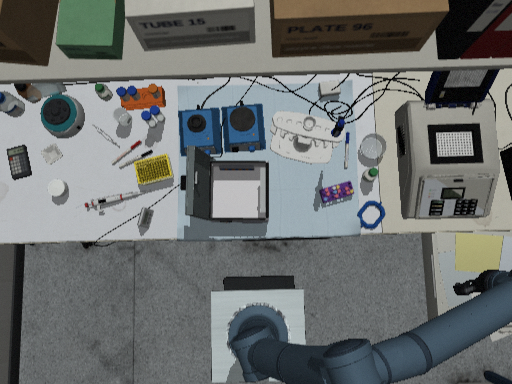

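View pics/b.png

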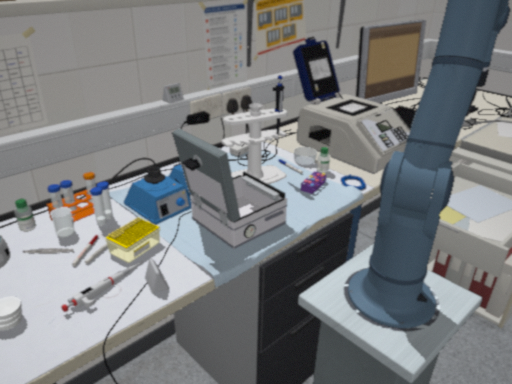

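Run:
```python
from h import *
im=cv2.imread("pics/a.png");h=cv2.cvtColor(im,cv2.COLOR_BGR2HSV)
m=((h[...,0]>125)&(h[...,0]<160)&(h[...,1]>70)).astype(np.uint8);m[:, :300]=0;m[:,400:]=0;m[:170]=0;m[215:]=0
m=cv2.morphologyEx(m,cv2.MORPH_CLOSE,np.ones((5,5)))
ys,xs=np.nonzero(m);P=np.array([atz("top",(x,y),.03)[:2] for x,y in zip(xs,ys)],np.float32)
print(len(P),cv2.minAreaRect(P*1000))
a=cv2.resize(im[135:235,175:295],None,fx=6,fy=6,interpolation=cv2.INTER_CUBIC)
cv2.imwrite("pics/c.png",a)
b=cv2.imread("pics/b.png")[120:250,160:350];cv2.imwrite("pics/d.png",cv2.resize(b,None,fx=4,fy=4,interpolation=cv2.INTER_CUBIC))
```

```text
416 ((479.0880432128906, -285.32855224609375), (47.432090759277344, 114.061279296875), 15.188626289367676)
```

View pics/c.png

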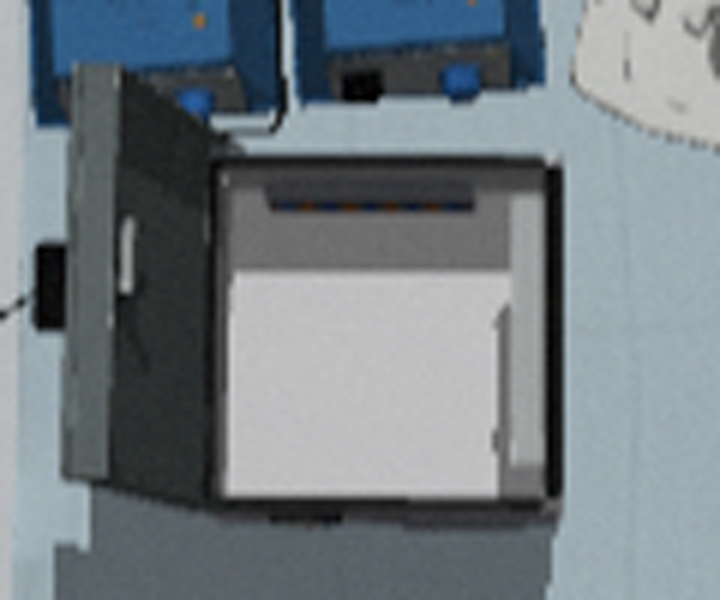

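View pics/d.png

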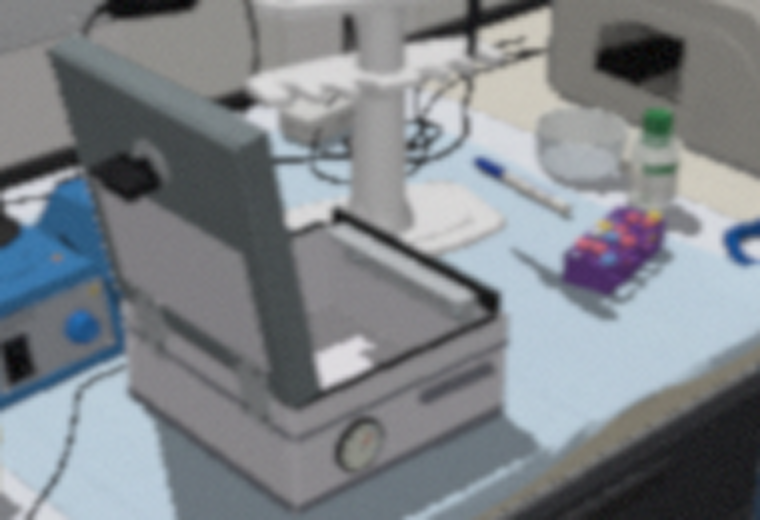

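```bash
cat >> h.py <<'E'
def down(th,q=None):  # tool down, jaw axis at angle th (rad) from world x
    a=(th+np.pi/2)/2;return np.array([np.cos(a),np.sin(a),0,0])
E
python3 - <<'E'
from h import *
for n,c in dict(tl=(215,158),tr=(562,157),bl=(212,503),br=(558,518)).items():
    print(n,atz("top",(175+c[0]/6-.5+.08,135+c[1]/6-.5+.08),.085).round(4))
for n,u,z in [("rim",(267.3,191.8),.085),("hinge",(206.3,190.9),.088),("chamber",(237.9,193.4),.006),("box",(235.8,189.8),0)]: print(n,atz("top",u,z).round(4))
for n,u,z in [("rim",(262,185.8),.085),("hinge",(207.4,204.8),.088),("box",(238.2,221.9),0)]: print(n,"scene",atz("scene",u,z).round(4))
for th in (15.2,-164.8):
    q=inverse_kinematics([.479,-.286,.2],down(np.radians(th)));print("rack",th,None if q is None else np.round(q,2))
for th in (0,-180,180,90,-90):
    q=inverse_kinematics([.475,.06,.2],down(np.radians(th)));print("box",th,None if q is None else np.round(q,2))
    q=inverse_kinematics([.42,.25,.3],down(np.radians(th)));print("beyond",th,None if q is None else np.round(q,2))
E
```

```text
tl [0.5874 0.1425 0.085 ]
tr [ 0.5824 -0.0529  0.085 ]
bl [0.3926 0.1464 0.085 ]
br [ 0.3792 -0.0447  0.085 ]
rim [ 0.4766 -0.0466  0.085 ]
hinge [0.4848 0.1572 0.088 ]
chamber [0.4851 0.0555 0.006 ]
box [0.499  0.0629 0.    ]
rim scene [ 0.4794 -0.0414  0.085 ]
hinge scene [0.497  0.1532 0.088 ]
box scene [0.476  0.0578 0.    ]
rack 15.2 [ 0.85  0.3  -0.44  1.85  0.15  1.02  0.61]
rack -164.8 [ 0.48  0.26 -0.02  1.87  0.01  1.01 -2.42]
box 0 [ 0.63  0.22 -0.91  2.01  0.2   1.   -0.38]
beyond 0 [ 0.61  0.22 -1.34  1.87  0.23  1.23 -0.8 ]
box -180 [ 0.88  0.34 -1.23  2.01  0.37  1.05  2.62]
beyond -180 [ 0.55  0.18 -1.25  1.87  0.18  1.22  2.38]
box 180 [ 0.88  0.34 -1.23  2.01  0.37  1.05  2.62]
beyond 180 [ 0.55  0.18 -1.25  1.87  0.18  1.22  2.38]
box 90 [ 0.69  0.24 -0.98  2.01  0.23  1.01  1.17]
beyond 90 [ 0.18  0.09 -0.83  1.88  0.07  1.2   0.9 ]
box -90 [ 0.52  0.19 -0.79  2.02  0.16  1.   -1.92]
beyond -90 [-0.88  0.02  0.26  1.93 -0.01  1.19 -2.18]
```

```bash
cat >> h.py <<'E'
C=np.array([.484,.054]);YAW=-.035
def B(x,y,z):
    c,s=np.cos(YAW),np.sin(YAW);return np.array([C[0]+c*x-s*y,C[1]+s*x+c*y,z])
E
python3 - <<'E'
from h import *
d=down(np.radians(15.2))
move_ptp([.479,-.286,.12],d)
movel([.479,-.286,.026],speed=.12)
print(read_ft_force().round(2) if hasattr(read_ft_force(),'round') else read_ft_force())
move_gripper(.04,40); print("gap",read_finger_gap(),read_eef_pos())
movel([.479,-.286,.22],speed=.2); print("gap",read_finger_gap(),read_ft_force())
p=B(-5,8,0); p=B(-.007,.006,.22)
move_ptp(p,down(YAW)); print(read_time_s(),read_eef_pos())
im=read_camera("top");s=read_camera("scene")
cv2.imwrite("pics/e.png",np.hstack([cv2.resize(im[120:240,170:300],None,fx=3,fy=3),cv2.resize(s[100:260,150:310],(400,360))])[:,:,::-1])
E
```

```text
[-0.39  0.18  1.07]
gap 0.046325243778141685 [ 0.47947841 -0.2863842   0.02699859]
gap 0.04643253406205425 [-0.70849972  0.36125462 -0.94851164]
6.7333 [0.47744454 0.05877018 0.21963029]
```

View pics/e.png

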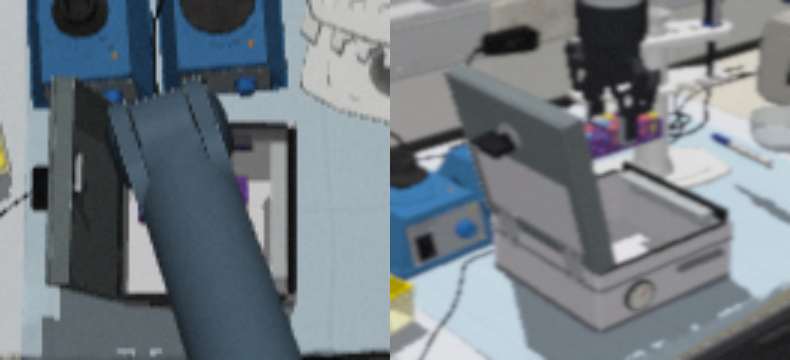

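Run:
```python
from h import *
p=B(-.007,.006,.22); f0=np.array(read_ft_force())
for z in(.15,.1,.06,.04): 
    movel([p[0],p[1],z],speed=.1); f=np.array(read_ft_force())-f0; print(z,f.round(2))
    if np.abs(f).max()>5: raise SystemExit
for z in np.arange(.037,.029,-.001):
    movel([p[0],p[1],z],speed=.02); f=np.array(read_ft_force())-f0
    if f[2]>2: break
print(z,f.round(2),read_eef_pos())
move_gripper(.066); pause(.2); print(read_finger_gap())
movel([p[0],p[1],.12],speed=.1); move_ptp([p[0],p[1],.33],down(YAW))
print(read_time_s(),read_ft_force())
move_gripper(0.0)
q=[.32,-.1,.35]; move_ptp(q,down(YAW))
im=read_camera("top");s=read_camera("scene")
for c in("top","scene"):
    for n in("rack_centre","wing_grip","hatch_free_edge","hatch_hinge","latch_rim"):
        t=tip_of(c,n)[:2];print(c,n,[(np.round(x["at"],1).tolist(),round(x["confidence"],2)) for x in t])
cv2.imwrite("pics/f.png",np.hstack([cv2.resize(im[120:240,170:300],None,fx=3,fy=3),cv2.resize(s[100:260,150:310],(400,360))])[:,:,::-1])
```

```text
0.15 [ 2.01 -0.43  0.44]
0.1 [0.77 0.44 0.58]
0.06 [0.17 0.36 0.09]
0.04 [0.81 0.55 0.02]
0.031999999999999994 [-3.08 -0.58  9.14] [0.47743904 0.06029033 0.0330221 ]
0.06620525223720143
13.1917 [0.76547507 0.49466774 0.15907537]
top rack_centre [([234.9, 195.4], 0.75)]
top wing_grip [([184.4, 179.6], 0.41)]
top hatch_free_edge [([183.4, 184.1], 0.83)]
top hatch_hinge [([206.6, 189.3], 0.94)]
top latch_rim [([266.0, 192.3], 0.64)]
scene rack_centre [([239.5, 216.4], 0.42)]
scene wing_grip [([187.6, 160.9], 0.41)]
scene hatch_free_edge [([192.7, 142.6], 0.65)]
scene hatch_hinge [([208.7, 202.6], 0.89)]
scene latch_rim [([238.3, 219.5], 0.69), ([263.4, 186.2], 0.58)]
```

View pics/f.png

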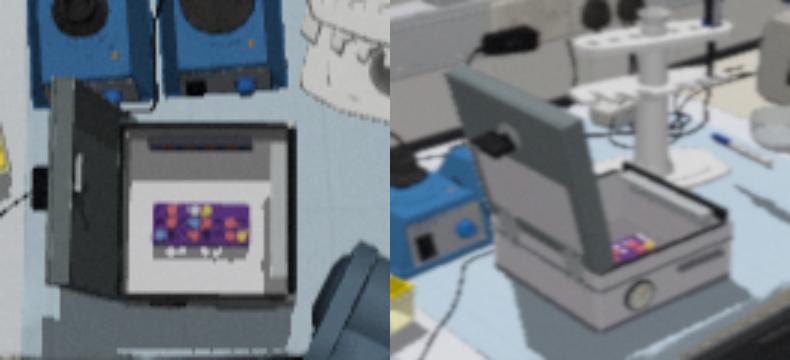

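```bash
cat > close.py <<'E'
from h import *
H=np.array([.1,.088])
def tcp(phi,r=.185,x=-.06):
    t=.003; y=H[0]-r*np.cos(phi)+t*np.sin(phi); z=H[1]+r*np.sin(phi)+t*np.cos(phi)
    k=np.clip((phi-.6)/.6,0,1)      # lead corner of the fingertip, 11 mm towards -y
    return B(x,y+.011*k,z+.019)
E
python3 - <<'E'
from close import *
d=down(YAW)
move_ptp(B(-.06,.1,.42),d)
s=tcp(1.8); s[1]+=.045
movel([s[0],s[1],.42],speed=.25); movel(s,speed=.2); f0=np.array(read_ft_force()); print(s,f0.round(2),read_time_s())
for phi in np.arange(1.85,.55,-.15):
    movel(tcp(phi),speed=.15); f=np.array(read_ft_force())-f0; print(round(phi,2),f.round(1))
    if np.linalg.norm(f)>15: break
print(read_time_s(),read_eef_pos())
im=read_camera("top");s=read_camera("scene")
cv2.imwrite("pics/g.png",np.hstack([cv2.resize(im[120:240,170:300],None,fx=3,fy=3),cv2.resize(s[100:260,150:310],(400,360))])[:,:,::-1])
E
```

```text
[0.42949402 0.25695799 0.28648021] [-0.06 -0.05  0.52] 17.925
1.85 [-0.  -0.3 -0.8]
1.7 [-0.2 -0.3  0. ]
1.55 [0.4 0.7 0.7]
1.4 [ 0.4 -0.8 -0.4]
1.25 [ 0.5  1.5 -0.6]
1.1 [-0.1  1.  -0.1]
0.95 [-0.1  0.5 -0.2]
0.8 [1.  0.7 0.1]
0.65 [-0.2  1.1 -0.3]
21.05 [0.42239409 0.01217988 0.22144057]
```

View pics/g.png

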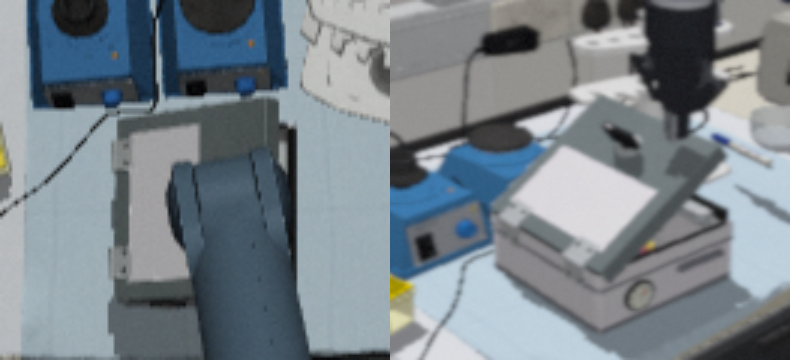

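Run:
```python
from close import *
f0=np.array(read_ft_force())
for phi in (.5,.38,.28,.2,.15):
    movel(tcp(phi),speed=.12); f=np.array(read_ft_force())-f0; print(round(phi,2),f.round(1))
for phi in np.arange(.13,.05,-.008):
    movel(tcp(phi),speed=.03); f=np.array(read_ft_force())-f0; print(round(phi,3),f.round(1))
    if f[2]>2.5: break
pause(.3); p=np.array(read_eef_pos());print(p,read_time_s())
movel(p+[0,0,.1],speed=.2); move_gripper(.05); move_ptp([.30,-.15,.35],down(np.pi/2+YAW))
r={}
im=read_camera("top");s=read_camera("scene")
for n in("wing_grip","hatch_free_edge","hatch_hinge","hatch"):
    for c in("top","scene"):
        t=tip_of(c,n)[:2];r[c]=t[0]["at"] if t else None;print(c,n,[(np.round(x["at"],1).tolist(),round(x["confidence"],2)) for x in t])
    if r["top"] is not None and r["scene"] is not None: print(tri(r["scene"],r["top"]))
    if r["top"] is not None: print("at z .127",atz("top",r["top"],.127))
print("pred",B(0,-.053,.127),read_time_s())
cv2.imwrite("pics/i.png",np.hstack([cv2.resize(im[150:230,195:282],(435,400),interpolation=cv2.INTER_CUBIC),cv2.resize(s[140:260,180:290],(365,400))])[:,:,::-1])
```

```text
0.5 [-0.2  0.3  0.1]
0.38 [-0.2 -0.2 -0.2]
0.28 [-0.5 -0.  -0.2]
0.2 [-0.4  0.3 -0.8]
0.15 [-0.2  0.2 -0.7]
0.13 [-0.4 -0.6  0.1]
0.122 [-0.1  0.3 -0.6]
0.114 [ 0.2  0.5 -0.3]
0.106 [-0.8  0.2  0.1]
0.098 [-0.2  0.9  0.7]
0.09 [ 0.1  0.2 -0.9]
0.082 [-0.7  0.5  0.2]
0.074 [-1.   0.7  1.2]
0.066 [-0.7 -0.1  1. ]
0.058 [-0.7 -0.6  1.7]
[ 0.42119187 -0.02830727  0.12072711] 25.5167
top wing_grip [([270.6, 191.7], 0.65), ([252.0, 189.0], 0.52)]
scene wing_grip [([253.1, 174.7], 0.6)]
(array([ 0.48814154, -0.04190166,  0.11625708]), np.float64(0.04379423974829758))
at z .127 [ 0.47055428 -0.05668562  0.127     ]
top hatch_free_edge [([266.9, 192.8], 0.81)]
scene hatch_free_edge [([264.2, 177.9], 0.92)]
(array([ 0.47051977, -0.04347806,  0.11431984]), np.float64(0.003830189194918496))
at z .127 [ 0.4672728 -0.0445529  0.127    ]
top hatch_hinge [([206.3, 189.8], 0.77)]
scene hatch_hinge [([207.6, 206.2], 0.96)]
(array([0.48899299, 0.15766293, 0.08871593]), np.float64(0.0016719243563013708))
at z .127 [0.48258412 0.1526635  0.127     ]Traceback (most recent call last):
  File "<stdin>", line 14, in <module>
ValueError: it knows: blue_ring, chamber, drybox, green_bottle, hatch_free_edge, hatch_hinge, latch_rim, rack_centre, timer, tip_box, wing_grip
```

Run:
```python
from close import *
im=read_camera("top");s=read_camera("scene")
print(tri((253.1,174.7),(252,189)),atz("top",(252,189),.127),"pred",B(0,-.053,.127),read_time_s())
for c in("top","scene"):print(proj(c,B(0,-.053,.127)), [x for x in look_for(c,"wing_grip")[:2]])
cv2.imwrite("pics/i.png",np.hstack([cv2.resize(im[150:230,195:282],(435,400),interpolation=cv2.INTER_CUBIC),cv2.resize(s[140:260,180:290],(365,400),interpolation=cv2.INTER_CUBIC)])[:,:,::-1])
```

```text
(array([0.47755074, 0.00173289, 0.13832702]), np.float64(0.004929401932797177)) [0.48110421 0.00358393 0.127     ] pred [0.48214538 0.00103246 0.127     ] 29.1
[252.7749784  188.66268538] []
[251.30167702 177.42287197] [{'at': [253.6, 176.5], 'confidence': 0.69}]
```

View pics/i.png

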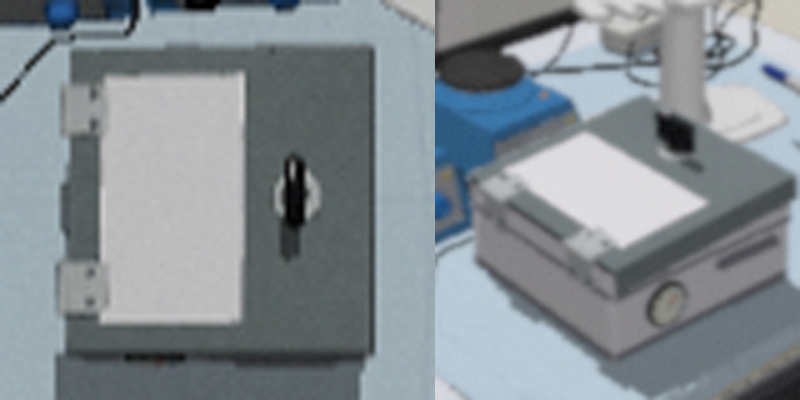

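```bash
cat > press.py <<'E'
from close import *
def ori(th,phi): # jaws at th from world x, tool -z along hatch normal at angle phi
    ax=np.array([np.cos(YAW),np.sin(YAW),0]);return (R.from_rotvec(-phi*ax)*R.from_quat(down(th))).as_quat()
def F(n=8):
    a=[]
    for _ in range(n): a.append(read_ft_force());pause(.01)
    return np.mean(a,0)
E
python3 - <<'E'
from press import *
k1=atz("top",(253.9,188.9),.103);k2=atz("top",(253.5,187.5),.133);print(k1,k2,B(0,-.053,0))
k=(k1+k2+B(0,-.053,0)+atz("top",(252,189),.127))/4; print(k)
th=np.pi/2+YAW
move_ptp([k[0],k[1],.2],ori(th,.04)); movel([k[0],k[1],.150],speed=.1)
f0=F();movel([k[0],k[1],.131],speed=.05);print("desc",(F()-f0).round(2),read_finger_gap())
move_gripper(.009,25);pause(.2)
print("grip",(F()-f0).round(2),np.round(read_ft_torque(),2),read_finger_gap(),read_eef_pos(),np.round(read_qpos(),2),read_time_s())
np.save("k.npy",np.r_[k,f0])
E
```

```text
[ 0.48489113 -0.00231586  0.103     ] [ 0.48498549 -0.0015036   0.133     ] [0.48214538 0.00103246 0.        ]
[4.83281553e-01 1.99231520e-04 9.07500000e-02]
desc [ 0.1   0.12 -0.15] 0.049957052378882046
grip [0.4 1.2 0.1] [-0.15 -0.01 -0.07] 0.010726151594720658 [4.83459978e-01 2.68974947e-04 1.31121105e-01] [ 0.84  0.45 -1.1   2.05  0.54  0.96  0.99] 32.3
```

Run:
```python
from press import *
k=np.load("k.npy");f0=k[3:];p0=np.array(read_eef_pos());p0[2]=.131
o=ori(np.pi/2+YAW,.04); L=[]
def tgt(dz):
    return p0+np.array([0,-.19*dz,-dz])
last=0;stop=0
for i in range(1,60):
    dz=i*.00025; movel(tgt(dz),o,speed=.02); f=(F(6)-f0); L.append((dz,f[2]))
    print(round(dz*1000,2),f.round(2),round(read_eef_pos()[2],5))
    b=np.array(L[-9:-2]) 
    if f[2]>13.5: stop=1;break
    if len(L)>8:
        s,c=np.polyfit(b[:,0],b[:,1],1)
        if f[2]-(s*dz+c)>1.6 and f[2]>5: stop=2;break
print(stop,read_time_s(),read_eef_pos())
```

```text
0.25 [-0.01  0.88  0.69] 0.13077
0.5 [0.07 0.83 0.3 ] 0.13051
0.75 [-0.34  0.78  0.5 ] 0.13028
1.0 [-0.46  0.83  1.4 ] 0.13003
1.25 [-0.77  1.    1.49] 0.12978
1.5 [-0.66  1.2   2.02] 0.12951
1.75 [-0.66  0.96  2.24] 0.12926
2.0 [-0.5   0.53  2.37] 0.12903
2.25 [-1.15  1.16  3.17] 0.12878
2.5 [-1.47  0.62  3.38] 0.12853
2.75 [-1.43  1.26  3.74] 0.12827
3.0 [-1.71  1.38  4.15] 0.12803
3.25 [-1.45  0.99  4.12] 0.12776
3.5 [-1.57  1.27  4.37] 0.12751
3.75 [-1.36  1.13  4.93] 0.12729
4.0 [-1.53  1.18  4.88] 0.12707
4.25 [-2.11  1.02  6.58] 0.127
4.5 [-2.5   1.5   7.76] 0.12695
2 37.7 [ 4.83514602e-01 -4.31231640e-04  1.26949510e-01]
```

Run:
```python
from press import *
k=np.load("k.npy");f0=k[3:];p=np.array(read_eef_pos());p[2]=.131-.0045
pl=p.copy();t0=np.array(read_ft_torque())
for i in range(1,17):
    th=np.pi/2+YAW-.1*i if i<16 else YAW-.02
    movel(p,ori(th,.035),speed=.03); f=F(4)-f0;t=np.array(read_ft_torque())-t0
    e=read_eef_pos();print(i,f.round(1),t.round(3),np.round(e,5)[:3],round(read_finger_gap(),4))
    if f[2]>12 or np.hypot(f[0],f[1])>14 or abs(t[2])>.5 or e[2]>.1278: print("stop");break
    p[:2]+=np.clip(f[:2]*.00012,-.0006,.0006)
    p[2]+=np.clip((f[2]-7.8)*.0001,-.0002,.0002)
print(read_time_s(),np.round(read_qpos(),2))
np.save("p.npy",np.r_[p,th])
```

```text
1 [-3.   0.8  7.7] [-0.137  0.012 -0.05 ] [ 0.48352 -0.00053  0.12696] 0.0104
2 [-2.1  0.7  7.2] [-0.144 -0.121  0.008] [ 0.48349 -0.00053  0.12698] 0.0109
3 [-2.1  0.5  6.7] [-0.12  -0.222 -0.001] [ 0.48349 -0.00052  0.12699] 0.0107
4 [-0.8  0.6  6.9] [-0.199 -0.276 -0.   ] [ 0.48348 -0.00055  0.12696] 0.0105
5 [-1.5  0.5  7. ] [-0.192 -0.281 -0.031] [ 0.4835  -0.00054  0.12699] 0.0104
6 [-1.3  0.1  7.2] [-0.196 -0.287  0.028] [ 0.48348 -0.00052  0.12698] 0.01
7 [-0.9  0.2  7.1] [-0.278 -0.349  0.009] [ 0.48347 -0.00053  0.12696] 0.0104
8 [-1.1  0.2  7.1] [-0.259 -0.386 -0.001] [ 0.48348 -0.00055  0.12697] 0.0103
9 [-0.5  0.4  7.2] [-0.268 -0.341  0.   ] [ 0.48347 -0.00059  0.12696] 0.0107
10 [-1.1  0.9  7.3] [-0.3   -0.447 -0.043] [ 0.4835  -0.00055  0.12697] 0.0103
11 [-0.5  0.6  7.4] [-0.366 -0.362  0.03 ] [ 0.48346 -0.00057  0.12695] 0.0101
12 [-0.7 -0.1  7.6] [-0.379 -0.474 -0.009] [ 0.48347 -0.00059  0.12695] 0.0107
13 [-0.5 -0.   7.3] [-0.374 -0.475  0.016] [ 0.48344 -0.00062  0.12693] 0.0104
14 [-0.3 -0.1  7.3] [-0.422 -0.461  0.046] [ 0.48347 -0.00058  0.12695] 0.0104
15 [-0.9  0.1  7.8] [-0.395 -0.469 -0.042] [ 0.48345 -0.0006   0.12695] 0.0108
16 [-0.5  0.5  7.5] [-0.412 -0.531  0.009] [ 0.48344 -0.00064  0.12695] 0.0107
42.2333 [ 0.59  0.33 -0.77  2.07  0.35  0.87 -0.44]
```

Run:
```python
from press import *
k=np.load("k.npy");f0=k[3:];q=np.load("p.npy");p=q[:3];o=ori(q[3],.035)
for i in range(1,11):
    movel(p+[0,0,.0004*i],o,speed=.02);f=F(4)-f0;print(f.round(1),round(read_eef_pos()[2],5))
    if f[2]<.3: break
move_gripper(.05);pause(.1);e=np.array(read_eef_pos())
movel(e+[0,0,.07],speed=.1);print((F()-f0).round(1))
move_ptp([.30,-.15,.35],o)
im=read_camera("top");s=read_camera("scene")
r={}
for c in("top","scene"):
    t=tip_of(c,"hatch_free_edge");r[c]=t[0]["at"];print(c,t[0])
print(tri(r["scene"],r["top"]),read_time_s())
cv2.imwrite("pics/j.png",np.hstack([cv2.resize(im[150:230,195:282],(435,400),interpolation=cv2.INTER_CUBIC),cv2.resize(s[140:260,180:290],(365,400),interpolation=cv2.INTER_CUBIC)])[:,:,::-1])
```

```text
[ 1.7 -0.7  5.6] 0.12698
[ 4.5 -1.8  3.1] 0.1271
[ 5.3 -1.9  2.2] 0.12738
[ 5.3 -1.1  1.5] 0.12767
[ 6.1 -1.6  0.5] 0.128
[ 6.6 -1.5 -1.4] 0.12813
[-0.   0.1 -0.6]
top {'at': [269.6, 191.4], 'confidence': 0.88}
scene {'at': [266.5, 179.3], 'confidence': 0.7}
(array([ 0.47452816, -0.05422599,  0.10468218]), np.float64(0.0008797820207055648)) 46.6917
```

View pics/j.png

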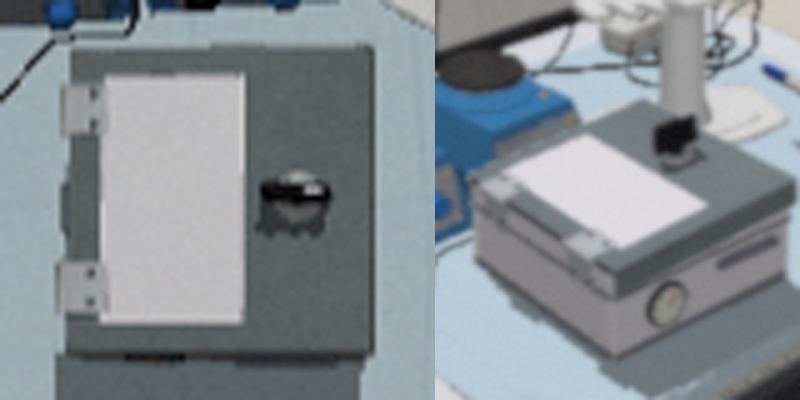

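```bash
python3 -c "
from bench import *
pause(.3);sign_off();print(read_time_s())"
```

```text
the job is handed in; nothing more can be done
the job is handed in; nothing more can be done
```

The rack is stored in the dry box, the hatch is latched over it, and I handed the job in at about 47 s of the 72 s limit.

- **Rack:** I set it flat in the chamber (floor contact felt at about 9 N) and saw it lying there in the picture. It was not checked again after the hatch closed over it.
- **Hatch and knob:**
  - I swung the hatch down onto its seal and pinched the wing.
  - I then pressed in 0.25 mm steps until the hatch landed hard. The hand stopped sinking after about 4 mm, at 6 to 8 N.
  - The knob turned about 1.59 rad clockwise at a steady 7 to 8 N, with no blocking torque.
- **Last checks:**
  - Easing off, the hatch rose only about 1.2 mm, and the pull then turned upward, which fits the tongue holding it.
  - The last picture shows the wing square across the free edge, and the free edge measured about 10 mm lower than before latching. That drop is more than the net 3 mm I felt at the knob, so the camera heights are only rough.
  - I estimate the hatch angle at 0.05 to 0.06 rad, from how far the hand moved, not measured directly.
- **Weaker points:**
  - A sideways force of 5 to 7 N built up while easing off and was gone after release.
  - When the hatch first closed I felt less than 2 N, so I relied on the picture that it was down on its seal.
  - The bystanders were not measured again at the end. The arm felt no unexpected contact.

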